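# Load a dished cover rim-down in the drilling nest and swing the keeper over it

### The arm

A 6-joint arm with a two-finger parallel gripper is mounted at the origin on a cart in front of the work surface, level with it; the furniture and walls round the work are solid. World frame = base frame: x ahead of the robot, y to its left, z up, the work surface at z = 0. Lengths are in m, angles in degrees, forces in N, time in s.
With the tool pointing down it reaches from about 0.3 to 0.75 m from the base axis. Payload 8.5 kg.
Tool frame: the origin (TCP) lies midway between the tips of the shut fingers; the grasp point (between the pads) lies 19 mm behind it; z points along the fingers, y is the line along which they close (so a half turn about z gives the same grasp; the last joint's range is limited). The gripper opens to 85 mm and grips with 20 to 120 N. Pads are 22 mm wide; open, the fingers measure 114 mm over their backs; the gripper's body (76 mm by 85 mm) begins 54 mm behind the grasp point. The pads swing forward as they close: fully open they stand 13 mm farther back than shut.
Start: joints at [-86.477, 21.807, 74.336, -0, 83.858, -12.336], TCP at [0.15, -0.529, 0.231] pointing down, gripper open.
Joint ranges: [-178.18, 178.18], [-50.72, 133.34], [12.68, 142.11], [-81.47, 261.47], [9.98, 163.14], [-165.26, 165.26]. Speed limits (degrees/s): [136.94, 136.94, 180, 180, 180, 180].

### API

Orientations are given as a 3x3 rotation matrix whose columns are the frame's x, y, z axes.
In Python, from rig import env gives the robot as it stands. The module is installed in compiled form; this text tells all that it offers.
- The arm moves only by the tool jog_arm, never from a script. Its argument "targets" is a list of rows, each a list of 6 numbers: the shift along the tool's x, y, z in cm, then the turn, a rotation vector about the tool's x, y, z in degrees. A call has 1 to 8 rows; each row is the pose to reach, as a shift and turn from the pose commanded when the call began, along the tool's axes at that moment; what a row does not reach only later rows make up. A row lasts 1/12 s, in which the tool goes at most 41.7 mm and 7.16 degrees, less where a joint would pass 70% of its speed; a pose out of reach is approached as far as the arm can. A call with a gripper value outside its range is refused whole. "hand" is the opening, from 0 (shut) to 1 (fully open), set as the call begins (left out, the last holds). The fingers move at their own pace and stop on an object; "newtons" is the grip in N (left out, the last holds). Time passes only in rows, so rows that repeat a pose let the fingers close. It gives the time, the measured TCP pose, the force, the opening and the grip force at its end, in the units of the state.
- env.observe(): the state, without advancing time (a new reading comes with each control period).
- env.get_image(name): name is "scene" or "top" or "wrist"; returns a dict with "frame" (384x512x3 uint8, red, green, blue), "depth" (384x512 float32, m along the optical axis (not along the pixel's ray), 0 where there is no reading), "fovy" (degrees; the focal length in pixels is half the picture's height over the tangent of half this angle, whatever the lens; pixels are square), "cx", "cy" (the principal point, pixels), "cam_to_world" (4x4, takes a point from camera to world coordinates). Camera axes: x right, y down, z forward; pixel columns grow to the right and rows downward; lengths in m; the calibration is good to about 2 mm. A picture is of the moment at which its call begins.
- env.close_job(): hands the job in; it is judged then, once.
Trained networks look in the newest picture that a camera, given by its name, has taken for a name from the list of things; names that differ only in an ending like _2 or _b are one class to them, and where a whole thing is asked for, a point or a joint stands for the part that bears it (a point fixed in the world has none). Each returns a list of dicts, best first, with "score" (0 to 1); they miss things now and then, are a little off and sometimes report something else, mostly with a low value. They report only what shows in the picture. A call takes as long as a camera call.
- env.regions_of(camera, target): "pixels" (384x512 bool, what is visible of it) and "point" ([row, column] in pixels, amid what is visible of it).
The state is a dict: "time_s": time; "q": joint angles; "qvel": joint speeds; "joint_efforts": joint torques, N m; "position": TCP position; "tool_rot": TCP orientation; "ft_force": force on the tool from outside, world axes, zero at the start; "wrist_torque": the same for the moment, N m; "grip_width": finger opening in m; "gripper_force": force on a finger pad.
Only numpy, scipy, OpenCV 4.12 (cv2) and the standard library are available. Lean on these libraries where they do the work, as an engineer would, in place of code of your own. Each camera call takes 0.05 s, during which the arm holds its last target. There are 200 camera calls.

### The job

Lay the deeper of the two dished grey metal covers, each on a sloping rest, flat in the drilling nest's pocket, hollow side down and closed back up, fully down between the four corner locators, and let go of it. Then swing the nest's keeper strap round to its stop, so that it lies over the back of the cover. Leave the shallower cover lying on its rest.

Things in the scene. Friction and masses are not known exactly. Their poses are not given: they have to be found in the camera images.
- deep_cover: Cover to load: grey cast dish 90 long, 60 wide, 28 mm deep, walls and back 4 mm, 0.16 kg. Starts loose on a sloping rest, back up and roughly to the robot. Origin: centre of the short end that is lower at the start. x: the depth, origin in its middle; +x is the open hollow side with the rim, -x the closed flat back; y: the 60 mm width (grip here); z: the 90 mm length, up the slope.
- deep_cover_center (a point): Centre of the deep cover's 90x60x28 mm outer block, 45 mm along z from the cover's origin; axes as the cover.
- shallow_cover: Look-alike cover of the same 90x60 mm outline but only 16 mm deep, frame as the deep cover's; lies on the other rest. Either cover can be at the left or at the right. Not to be used.
- deep_rest: Fixed steel rest under the deep cover (the shallow cover has its like): slope plate 36 mm wide rising at 50 degrees to the bench away from the robot, so 12 mm of the cover overhangs on each side, with a 4 mm lip under the cover's lower end. Base 50 mm wide, x -23 to +67 mm. Origin: at bench height, 14 mm under the inner corner of slope and lip; x level, to the high side; z up; 75 mm high.
- nest: Drilling nest fixed to the bench: dark steel plate 12 mm thick, x -62 to +92, y -50 to +50 mm. Four L-shaped corner locators, 10 mm high, bound a pocket 95 (x) by 65 mm (y); mid long sides they leave 54 mm (x -27 to +27) for fingers. Origin: under the pocket's centre, at bench height; x points roughly away from the robot, to the keeper's boss (24 mm thick, at x = 75 mm); z up.
- pocket_floor (a point): Centre of the pocket's floor, 12 mm above the bench, axes as the nest. The loaded deep cover lies on this floor: its back 28 mm and its centre 14 mm above it, its length along the nest's x.
- keeper (a joint): Turn of the keeper, a steel strap 18 wide, 8 mm thick, reaching 70 mm from its upright pivot, underside 43.5 mm above the bench (3.5 mm over a loaded cover). 0 = parked, pointing to the nest's -y; grows as it swings to the pocket (clockwise from above); 1.75 = at its stop, along the nest's -x over the pocket. Starts at 0.15 to 0.6. Stays where left; about 2 N at the knob.
- keeper_knob (a point): Centre of the top of the strap's upright black knob, a round pin 14 mm thick and 34.5 mm tall, 65 mm from the pivot axis; its top is 86 mm above the bench, the strap's upper face 51.5 mm. Pinch it from above or push it sideways.
- keeper_hinge (a point): Point on the keeper's upright turning axis, at the strap's underside (43.5 mm above the bench).

How it is judged (in metres and radians):
On the way:
1. the deep cover lies seated in the pocket, hollow side down, let go, while the keeper is still swung aside (below 1.0 rad) (angle between deep_cover's own x axis and vertical above 3.05 rad and x of deep_cover_center in the frame of pocket_floor between -0.0045 and 0.0045 m and y of deep_cover_center in the frame of pocket_floor between -0.0045 and 0.0045 m and z of deep_cover_center in the frame of pocket_floor between 0.011 and 0.0165 m and angle between the z axis of deep_cover and the x axis of nest, either way round below 0.12 rad and linear speed of deep_cover below 0.02 m/s and contact force between deep_cover and the fingers below 0.05 N and value of joint keeper below 1 rad), for 0.2 s.
At the end, for the whole second after the job is handed in: The deep cover rests in the pocket hollow side down (back within 0.09 rad of facing straight up), its centre within 4.5 mm of the pocket's centre along and across, 11 to 16.5 mm above the pocket floor, its length within 0.12 rad of the pocket's, at rest and let go; the keeper is at 1.65 rad or more (angle between deep_cover's own x axis and vertical above 3.05 rad and x of deep_cover_center in the frame of pocket_floor between -0.0045 and 0.0045 m and y of deep_cover_center in the frame of pocket_floor between -0.0045 and 0.0045 m and z of deep_cover_center in the frame of pocket_floor between 0.011 and 0.0165 m and angle between the z axis of deep_cover and the x axis of nest, either way round below 0.12 rad and linear speed of deep_cover below 0.02 m/s and contact force between deep_cover and the fingers below 0.05 N and value of joint keeper above 1.65 rad); the robot touches nothing.
It fails at once if the shallow cover is moved more than 20 mm (distance of shallow_cover from where it was at the start of the episode above 0.02 m).
It also fails if it takes over 67 s, if anything falls off the work surface, if the arm or the gripper's body presses on something with over 40 N, if the wrist force passes 120 N, or if a joint passes its speed limit or range.

## Working session

There is one attempt and no reset: what is moved stays moved. The work goes in short steps, Python scripts to look and compute and a tool call to move; the robot and the scene stay as the last step left them, time stands still between calls to the robot, and variables do not carry over. Pictures are saved under pics/ and viewed, at most 10 in all, crops included, and the job is handed in when it is done.

Besides the shell and the picture viewer there is one more tool, called after "Emit:" as a command line: name --pt "numbers of a row" for each row, then --argument value for the rest. jog_arm: Moves the arm, as the interface text tells. Its arguments: {"type":"object","properties":{"targets":{"type":"array","items":{"type":"array","items":{"type":"number"}}},"hand":{"type":"number"},"newtons":{"type":"number"}},"required":["targets"]}

```bash
mkdir -p pics
cat > h.py <<'E'
import numpy as np, cv2
from rig import env
def cloud(im):
    d=im["depth"];h,w=d.shape;f=h/2/np.tan(np.radians(im["fovy"])/2)
    v,u=np.mgrid[:h,:w]
    P=np.stack([(u-im["cx"])/f*d,(v-im["cy"])/f*d,d],-1)
    T=im["cam_to_world"];W=P@T[:3,:3].T+T[:3,3];W[d==0]=np.nan
    return W
def save(im,n): cv2.imwrite("pics/"+n,im["frame"][:,:,::-1])
E
python3 - <<'E'
from h import *
s=env.observe();print({k:np.round(v,3).tolist() for k,v in s.items()})
ims={}
for c in("scene","top"):
    im=env.get_image(c);ims[c]=im;W=cloud(im)
    np.savez(c,frame=im["frame"],W=W)
    for t in("deep_cover","shallow_cover","nest","keeper_knob","deep_rest"):
        for r in env.regions_of(c,t)[:3]:
            P=W[r["pixels"]];P=P[~np.isnan(P[:,0])]
            print(c,t,round(r["score"],2),np.round(r["point"]),r["pixels"].sum(),np.round(np.nanmedian(P,0),3) if len(P) else None,np.round(np.percentile(P,[2,98],axis=0),3).tolist() if len(P) else None)
cv2.imwrite("pics/a.png",np.hstack([cv2.resize(ims[c]["frame"],(400,300)) for c in ims])[:,:,::-1])
save(ims["top"],"top0.png")
E
```

```text
{'time_s': 0.0, 'q': [-86.474, 21.841, 74.386, -0.003, 83.857, -12.338], 'qvel': [0.007, -0.042, 0.112, 0.04, 0.111, -0.006], 'joint_efforts': [-0.003, -44.846, -23.128, -0.0, 0.005, -0.0], 'position': [0.15, -0.529, 0.231], 'tool_rot': [[0.962, 0.273, -0.0], [0.273, -0.962, 0.001], [0.0, -0.001, -1.0]], 'ft_force': [-0.089, -0.209, -0.956], 'wrist_torque': [-0.073, -0.049, -0.013], 'gripper_force': 0.0, 'grip_width': 0.085}
scene deep_cover 0.58 [263. 176.] 888 [0.511 0.258 0.059] [[0.475, 0.222, 0.021], [0.552, 0.284, 0.084]]
scene deep_cover 0.38 [284. 188.] 216 [0.478 0.264 0.005] [[0.465, 0.234, 0.001], [0.551, 0.28, 0.027]]
scene shallow_cover 0.71 [158. 297.] 294 [ 0.539 -0.417  0.054] [[0.505, -0.455, 0.023], [0.571, -0.395, 0.083]]
scene nest 0.96 [199. 276.] 1026 [ 0.495 -0.215  0.012] [[0.408, -0.298, -0.002], [0.581, -0.168, 0.076]]
scene keeper_knob 0.66 [178. 276.] 93 [ 0.537 -0.263  0.053] [[0.532, -0.288, 0.046], [0.547, -0.209, 0.085]]
scene deep_rest 0.49 [285. 187.] 216 [0.48  0.266 0.005] [[0.465, 0.234, -0.001], [0.554, 0.281, 0.029]]
scene deep_rest 0.35 [181. 274.] 100 [ 0.537 -0.253  0.052] [[0.532, -0.283, 0.044], [0.55, -0.208, 0.082]]
top deep_cover 0.83 [177. 166.] 569 [0.514 0.242 0.06 ] [[0.475, 0.216, 0.001], [0.559, 0.278, 0.085]]
top deep_cover 0.24 [195. 309.] 116 [ 0.539 -0.252  0.052] [[0.531, -0.286, 0.046], [0.549, -0.215, 0.086]]
top shallow_cover 0.65 [216. 365.] 505 [ 0.535 -0.428  0.054] [[0.503, -0.46, 0.002], [0.569, -0.401, 0.082]]
top nest 0.72 [207. 304.] 836 [ 0.52  -0.226  0.012] [[0.475, -0.286, -0.001], [0.565, -0.173, 0.085]]
top keeper_knob 0.71 [201. 310.] 114 [ 0.54  -0.25   0.051] [[0.532, -0.286, 0.046], [0.55, -0.216, 0.085]]
top keeper_knob 0.36 [194. 164.] 37 [0.471 0.243 0.005] [[0.465, 0.222, 0.0], [0.543, 0.265, 0.026]]
top deep_rest 0.53 [199. 312.] 161 [ 0.539 -0.253  0.051] [[0.53, -0.289, -0.001], [0.565, -0.212, 0.086]]
```

View pics/a.png

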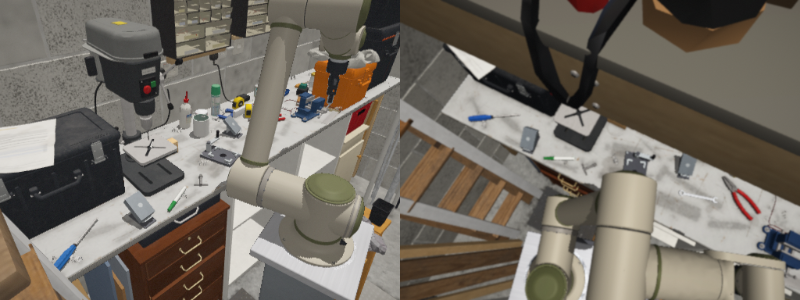

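View pics/top0.png

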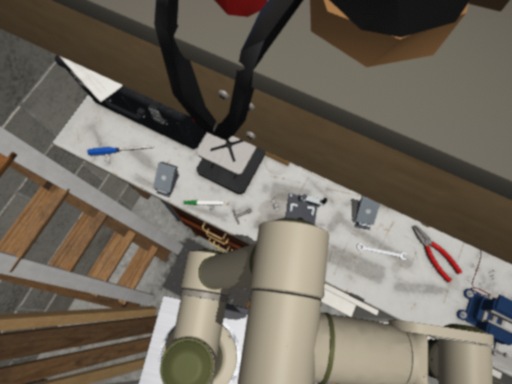

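The pictures show the left cover at about (177,166) in the top view, the right cover at (213,365), and the nest at (207,303), partly hidden by the arm. I'll fit planes to both covers to tell which is deeper.

Run:
```python
from h import *
for c in("scene","top"):
    W=np.load(c+".npz")["W"]
    for n,t in(("L","deep_cover"),("R","shallow_cover")):
        r=env.regions_of(c,t)[0]; m=r["pixels"]; P=W[m];P=P[~np.isnan(P[:,0])]
        P=P[P[:,2]>.012]
        best=None;rng=np.random.default_rng(0)
        for _ in range(500):
            a=P[rng.choice(len(P),3,False)];nn=np.cross(a[1]-a[0],a[2]-a[0]);l=np.linalg.norm(nn)
            if l<1e-6: continue
            nn/=l;i=abs((P-a[0])@nn)<.002
            if best is None or i.sum()>best.sum():best=i
        Q=P[best];ce=Q.mean(0);nn=np.linalg.svd(Q-ce)[2][2];nn*=np.sign(nn[2])
        # in-plane rectangle
        y=np.cross([0,0,1],nn);y/=np.linalg.norm(y);z=np.cross(nn,y)
        a=(Q-ce)@y;b=(Q-ce)@z
        rect=cv2.minAreaRect(np.stack([a,b],1).astype(np.float32))
        cc=ce+rect[0][0]*y+rect[0][1]*z
        print(c,n,len(P),best.sum(),"n",np.round(nn,3),"tilt",np.degrees(np.arccos(nn[2])).round(1),"cen",np.round(cc,4),"size",np.round(rect[1],4),rect[2],"zrange",np.round([Q[:,2].min(),Q[:,2].max()],4))
    r=env.regions_of(c,"nest")[0]
    print(np.histogram(W[r["pixels"]][:,2],bins=[-.01,.005,.009,.015,.019,.025,.04,.048,.056,.08,.1]))
```

```text
scene L 872 558 n [-0.525  0.065  0.849] tilt 31.9 cen [0.5113 0.2526 0.0619] size [0.0607 0.09  ] 0.4535224735736847 zrange [0.0371 0.0858]
scene R 293 160 n [-0.647  0.023  0.762] tilt 40.4 cen [ 0.5377 -0.4252  0.0553] size [0.0606 0.0889] 0.19161923229694366 zrange [0.0248 0.0849]
(array([106,  61, 552,  55,  90,  27,  22,  57,  33,  10]), array([-0.01 ,  0.005,  0.009,  0.015,  0.019,  0.025,  0.04 ,  0.048,
        0.056,  0.08 ,  0.1  ]))
top L 540 276 n [-0.512  0.089  0.855] tilt 31.3 cen [0.5113 0.2478 0.0619] size [0.0613 0.0896] 2.940906047821045 zrange [0.0381 0.0862]
top R 488 281 n [-0.654 -0.008  0.756] tilt 40.9 cen [ 0.5354 -0.4306  0.0538] size [0.0896 0.06  ] 89.0109634399414 zrange [0.0236 0.0845]
(array([ 35,  90, 432,  40,  55,  10,  24,  96,  23,  15]), array([-0.01 ,  0.005,  0.009,  0.015,  0.019,  0.025,  0.04 ,  0.048,
        0.056,  0.08 ,  0.1  ]))
```

Both methods agree: the left cover is tilted about 31.6° and the right about 40.6°. The hollow drops over the roughly 80 mm plate, so the expected tilts are 50−17=33° for the deep cover and 50−8.5=41.5° for the shallow one. That makes the left cover the deep one. On the way there I'll stop over the nest and look with the wrist camera.

```bash
cat >> h.py <<'E'
from scipy.spatial.transform import Rotation as Ro
def row(p,R,p0=None,R0=None):
    s=env.observe()
    p0=s["position"] if p0 is None else p0; R0=np.array(s["tool_rot"] if R0 is None else R0)
    d=R0.T@(np.array(p)-p0)*100; w=Ro.from_matrix(R0.T@R).as_rotvec(degrees=True)
    return np.round(np.r_[d,w],2).tolist()
def down(yaw):
    c,s=np.cos(np.radians(yaw)),np.sin(np.radians(yaw))
    return np.array([[c,s,0],[s,-c,0],[0,0,-1.]])
E
python3 -c "
from h import *
print(row([.41,-.23,.33],down(0)))"
```

```text
[33.15, -21.67, -9.87, -0.0, 0.0, 15.86]
```

Emit:
jog_arm --pt "33.2 -21.7 -9.9 0 0 15.9" --pt "33.2 -21.7 -9.9 0 0 15.9" --pt "33.2 -21.7 -9.9 0 0 15.9" --pt "33.2 -21.7 -9.9 0 0 15.9" --pt "33.2 -21.7 -9.9 0 0 15.9" --pt "33.2 -21.7 -9.9 0 0 15.9" --pt "33.2 -21.7 -9.9 0 0 15.9" --pt "33.2 -21.7 -9.9 0 0 15.9"

```text
time_s: 1.57
position: [0.3629, -0.2835, 0.3127]
tool_rot: [[1.0, -0.001, 0.0], [-0.001, -1.0, -0.0], [0.0, 0.0, -1.0]]
ft_force: [0.7, -1.7, -0.3]
grip_width: 0.0854
gripper_force: 0.0
```

Emit:
jog_arm --pt "0 0 0 0 0 0"

```text
time_s: 1.65
position: [0.3654, -0.2808, 0.3142]
tool_rot: [[1.0, 0.006, 0.004], [0.006, -1.0, -0.002], [0.004, 0.002, -1.0]]
ft_force: [-0.1, -0.0, 0.7]
grip_width: 0.0851
gripper_force: 0.0
```

Run:
```python
from h import *
im=env.get_image("wrist");W=cloud(im);np.savez("w1",frame=im["frame"],W=W,T=im["cam_to_world"])
print(np.round(im["cam_to_world"],3).tolist(),im["fovy"])
for t in("nest","keeper_knob"):
    for r in env.regions_of("wrist",t)[:2]:
        P=W[r["pixels"]];print(t,round(r["score"],2),np.round(r["point"]),len(P),np.round(np.nanmedian(P,0),4),np.round(np.nanpercentile(P,[1,99],axis=0),3).tolist())
        np.save("m_%s.npy"%t,r["pixels"]) if r["score"]>.5 else 0
save(im,"w1.png")
```

```text
[[0.006, -0.955, -0.298, 0.442], [-1.0, -0.005, -0.004, -0.28], [0.002, 0.298, -0.955, 0.459], [0.0, 0.0, 0.0, 1.0]] 69.83653180089702
nest 0.79 [ 71. 222.] 7882 [ 0.4962 -0.2245  0.0139] [[0.411, -0.286, 0.002], [0.56, -0.172, 0.087]]
keeper_knob 0.92 [ 25. 238.] 1139 [ 0.5415 -0.2507  0.0535] [[0.532, -0.29, 0.047], [0.556, -0.21, 0.089]]
```

View pics/w1.png

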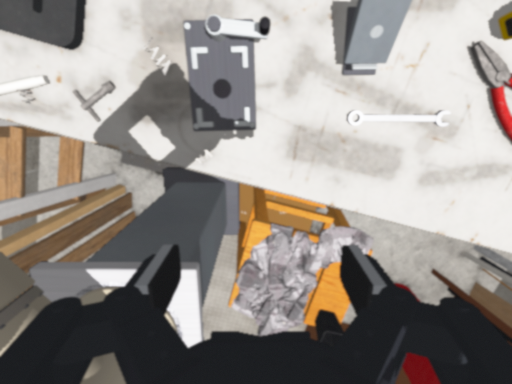

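The nest is at cols 185–255 and rows 20–130. The strap's pivot is near (212,27) and its knob near (263,27), pointing to -y. Four L locators show around (222,70). Next I'll fit the nest pose.

```bash
cat > nest.py <<'E'
from h import *
def fit(W,fr,box=(.37,.6,-.32,-.13)):
    x,y,z=W[...,0],W[...,1],W[...,2]
    with np.errstate(invalid="ignore"):
        near=(x>box[0])&(x<box[1])&(y>box[2])&(y<box[3])
        pl=near&(z>.0075)&(z<.03)
        pl=cv2.morphologyEx(pl.astype(np.uint8),cv2.MORPH_OPEN,np.ones((3,3),np.uint8))
        n,l,st,_=cv2.connectedComponentsWithStats(pl);k=1+np.argmax(st[1:,4]);pl=l==k
        zf=np.median(z[pl])
        g=fr.mean(2)
        loc=near&(z>.013)&(z<.03)&(g>130)
        bo=near&(z>.04)&(z<.06)
        kn=near&(z>.08)&(z<.1)
    r=cv2.minAreaRect(W[pl][:,:2].astype(np.float32))
    print("plate",np.round(r[0],4),np.round(r[1],4),round(r[2],2),"z",zf,st[k,4])
    if loc.sum()>20:
        q=cv2.minAreaRect(W[loc][:,:2].astype(np.float32))
        print("loc outer",np.round(q[0],4),np.round(q[1],4),round(q[2],2),loc.sum(),"z",np.median(z[loc]))
    for n,m in(("strap",bo),("knobtop",kn)):
        if m.sum()>5: q=cv2.minAreaRect(W[m][:,:2].astype(np.float32));print(n,np.round(q[0],4),np.round(q[1],4),round(q[2],2),"z",np.round(np.median(z[m]),4))
    return pl,loc
if __name__=="__main__":
    d=np.load("w1.npz");pl,loc=fit(d["W"],d["frame"])
    o=d["frame"][:,:,::-1].copy();o[pl]=o[pl]//2+np.array([0,100,0],np.uint8);o[loc]=(0,0,255)
    cv2.imwrite("pics/w1n.png",cv2.resize(o[0:150,150:300],None,fx=5,fy=4))
E
python3 nest.py
```

```text
plate [ 0.4858 -0.2213] [0.1534 0.1003] 1.63 z 0.013701298196261147 6565
loc outer [ 0.4898 -0.2009] [0.1435 0.1406] 1.35 954 z 0.020580165227884
strap [ 0.5444 -0.25  ] [0.0821 0.0233] 87.12 z 0.0532
knobtop [ 0.5397 -0.2846] [0.013  0.0132] 1.07 z 0.0872
```

View pics/w1n.png

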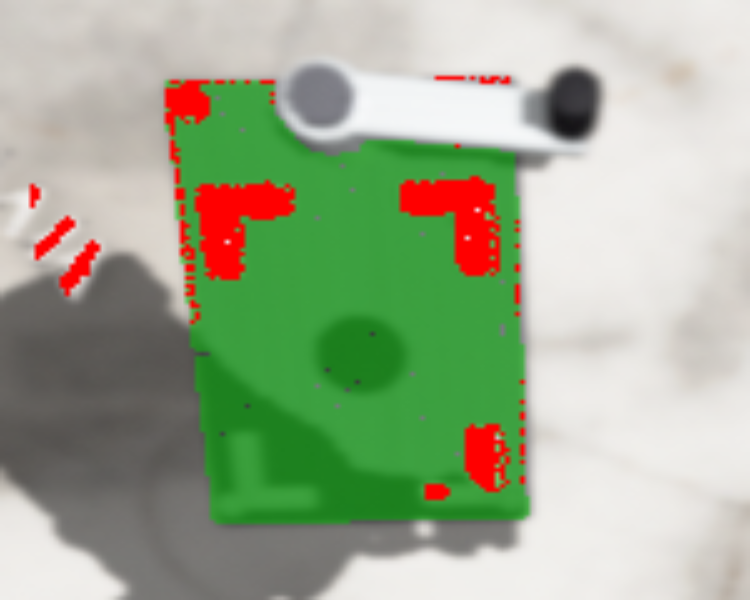

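The plate fit is 153.4×100.3 mm, which matches the spec. That puts the nest origin at about (0.471,-0.2215) with 1.6° yaw. The knob is 65 mm from the hinge and the keeper is at about 0.13 rad. Next I'll check obstacles near the deep cover and work out the pregrasp.

Run:
```python
from h import *
for c in("scene","top"):
    W=np.load(c+".npz")["W"].reshape(-1,3);W=W[(W[:,2]>.1)&(W[:,2]<.6)&(W[:,0]>.4)]
    for a in np.arange(-.3,.5,.08):
        Q=W[(W[:,1]>a)&(W[:,1]<a+.08)]
        if len(Q)>5: print(c,"y",round(a,2),"minx",Q[:,0].min().round(3),"z there",Q[np.argmin(Q[:,0]),2].round(3),"n",len(Q))
n=np.array([-.518,.077,.852]);n/=np.linalg.norm(n)
y=np.array([-n[1],n[0],0]);y/=np.linalg.norm(y);z=-n;R=np.stack([np.cross(y,z),y,z],1)
np.save("Rg.npy",R)
c=np.array([.5113,.25,.061])
print(R.round(3).tolist(),c+.10*n,row([.38,.15,.28],down(8)),row(c+.1*n,R,np.array([.38,.15,.28]),down(8)))
```

```text
scene y -0.3 minx 0.631 z there 0.466 n 2194
scene y -0.22 minx 0.647 z there 0.45 n 3067
scene y -0.14 minx 0.606 z there 0.277 n 861
scene y -0.06 minx 0.536 z there 0.46 n 3491
scene y 0.02 minx 0.553 z there 0.14 n 11232
scene y 0.1 minx 0.568 z there 0.401 n 7999
scene y 0.18 minx 0.633 z there 0.249 n 7262
scene y 0.26 minx 0.639 z there 0.215 n 5956
scene y 0.34 minx 0.641 z there 0.28 n 4080
scene y 0.42 minx 0.635 z there 0.279 n 3904
top y -0.06 minx 0.547 z there 0.135 n 478
top y 0.02 minx 0.555 z there 0.132 n 646
top y 0.1 minx 0.572 z there 0.399 n 467
top y 0.18 minx 0.633 z there 0.26 n 662
top y 0.26 minx 0.64 z there 0.207 n 513
top y 0.34 minx 0.636 z there 0.282 n 667
top y 0.42 minx 0.637 z there 0.28 n 722
[[0.843, -0.147, 0.518], [-0.125, -0.989, -0.077], [0.524, 0.0, -0.852]] [0.45950407 0.2576994  0.14619331] [1.81, -43.52, 3.17, 0.01, 0.02, -7.98] [9.37, -9.56, 13.38, -4.53, 31.36, 16.04]
```

Emit:
jog_arm --pt "1.8 -43.5 3.2 0 0 8.5" --pt "1.8 -43.5 3.2 0 0 8.5" --pt "1.8 -43.5 3.2 0 0 8.5" --pt "1.8 -43.5 3.2 0 0 8.5" --pt "1.8 -43.5 3.2 0 0 8.5" --pt "1.8 -43.5 3.2 0 0 8.5" --pt "1.8 -43.5 3.2 0 0 8.5" --pt "1.8 -43.5 3.2 0 0 8.5"

```text
time_s: 2.47
position: [0.3756, 0.0464, 0.2872]
tool_rot: [[0.988, -0.152, -0.0], [-0.152, -0.988, -0.0], [-0.0, 0.0, -1.0]]
ft_force: [1.4, -0.4, 0.7]
grip_width: 0.0854
gripper_force: 0.0
```

Run:
```python
from h import *
n=np.array([-.518,.077,.852]);n/=np.linalg.norm(n)
s=env.observe();print(s["position"],s["q"])
print(row(np.array([.5113,.25,.061])+.1*n,np.load("Rg.npy")))
```

```text
[0.37560694 0.04636552 0.28716751] [-1.10413058e+01  1.63312260e+00  9.15490422e+01 -1.28712124e-02
  8.68343296e+01  8.76879711e+01]
[5.09, -22.16, 14.09, 0.09, 31.59, -0.26]
```

Emit:
jog_arm --pt "5.1 -22.2 14.1 0 31.6 0" --pt "5.1 -22.2 14.1 0 31.6 0" --pt "5.1 -22.2 14.1 0 31.6 0" --pt "5.1 -22.2 14.1 0 31.6 0" --pt "5.1 -22.2 14.1 0 31.6 0" --pt "5.1 -22.2 14.1 0 31.6 0" --pt "5.1 -22.2 14.1 0 31.6 0" --pt "5.1 -22.2 14.1 0 31.6 0"

```text
time_s: 3.13
position: [0.4601, 0.2597, 0.1424]
tool_rot: [[0.845, -0.148, 0.514], [-0.125, -0.989, -0.079], [0.52, 0.003, -0.854]]
ft_force: [-0.5, -0.4, -0.5]
grip_width: 0.0853
gripper_force: 0.0
```

Emit:
jog_arm --pt "0 0 0 0 0 0" --pt "0 0 0 0 0 0"

```text
time_s: 3.3
position: [0.4597, 0.2565, 0.1462]
tool_rot: [[0.843, -0.15, 0.517], [-0.127, -0.989, -0.079], [0.523, 0.001, -0.852]]
ft_force: [0.5, -1.1, 0.3]
grip_width: 0.0856
gripper_force: 0.0
```

```bash
cat > cov.py <<'E'
from h import *
im=env.get_image("wrist");W=cloud(im)
s=env.observe();p=np.array(s["position"]);R=np.array(s["tool_rot"]);print("tcp",p.round(4),R.round(3).tolist())
r=env.regions_of("wrist","deep_cover");print([(round(a["score"],2),np.round(a["point"]).tolist(),int(a["pixels"].sum())) for a in r])
P=W[r[0]["pixels"]];P=P[~np.isnan(P[:,0])];rng=np.random.default_rng(0);best=None
for _ in range(400):
    a=P[rng.choice(len(P),3,False)];nn=np.cross(a[1]-a[0],a[2]-a[0]);l=np.linalg.norm(nn)
    if l<1e-7: continue
    i=abs((P-a[0])@nn/l)<.0015
    if best is None or i.sum()>best.sum():best=i
Q=P[best];ce=Q.mean(0);nn=np.linalg.svd(Q-ce,full_matrices=False)[2][2];nn*=np.sign(nn[2])
y=np.cross([0,0,1],nn);y/=np.linalg.norm(y);z=np.cross(nn,y)
q=cv2.minAreaRect(np.stack([(Q-ce)@y,(Q-ce)@z],1).astype(np.float32))
c=ce+q[0][0]*y+q[0][1]*z
th=np.radians(q[2]) ; e=[np.cos(th)*y+np.sin(th)*z,-np.sin(th)*y+np.cos(th)*z]
w=min(e,key=lambda v:abs(v@z)); w=w*np.sign(w@R[:,1])
Rt=np.stack([np.cross(w,-nn),w,-nn],1)
print(len(P),best.sum(),"n",nn.round(3),"tilt",np.degrees(np.arccos(nn[2])).round(2),"cen",c.round(4),"size",np.round(q[1],4),round(q[2],2))
print("cen in tool (cm)",(R.T@(c-p)*100).round(2),"grasp row",row(c-.028*nn,Rt))
np.savez("cov",c=c,Rt=Rt,nn=nn)
save(im,"c1.png")
E
python3 cov.py
```

```text
tcp [0.4596 0.2562 0.147 ] [[0.842, -0.15, 0.518], [-0.128, -0.989, -0.079], [0.524, 0.0, -0.852]]
[(0.56, [188.0, 256.0], 6215)]
6185 5811 n [-0.525  0.063  0.849] tilt 31.9 cen [0.5123 0.2506 0.0638] size [0.0903 0.0597] 89.75
cen in tool (cm) [ 0.15 -0.24  9.86] grasp row [0.12, -0.29, 12.69, 0.93, 0.25, -1.28]
```

View pics/c1.png

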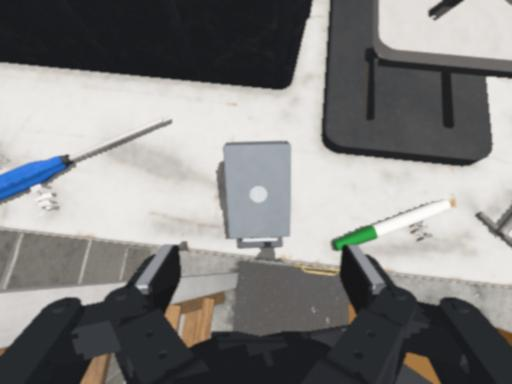

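The picture shows the cover squarely at cols 224–291 and rows 142–240, with the lip below at row 242. The fit of 90.3×59.7 mm at 31.9° confirms it. Now I'll descend along the tool axis.

Emit:
jog_arm --pt "0.1 -0.3 3 0.9 0.3 -1.3" --pt "0.1 -0.3 6 0.9 0.3 -1.3" --pt "0.1 -0.3 9 0.9 0.3 -1.3" --pt "0.1 -0.3 11 0.9 0.3 -1.3" --pt "0.1 -0.3 12.7 0.9 0.3 -1.3" --pt "0.1 -0.3 12.7 0.9 0.3 -1.3" --pt "0.1 -0.3 12.7 0.9 0.3 -1.3"

```text
time_s: 3.98
position: [0.5267, 0.2494, 0.0396]
tool_rot: [[0.842, -0.123, 0.525], [-0.105, -0.992, -0.064], [0.529, -0.001, -0.849]]
ft_force: [0.8, -0.2, 0.6]
grip_width: 0.0854
gripper_force: 0.0
```

Emit:
jog_arm --pt "0 0 0 0 0 0" --pt "0 0 0 0 0 0" --pt "0 0 0 0 0 0" --pt "0 0 0 0 0 0" --pt "0 0 0 0 0 0" --pt "0 0 0 0 0 0" --pt "0 0 0 0 0 0" --pt "0 0 0 0 0 0" --hand 0.55 --newtons 40

```text
time_s: 4.65
position: [0.5264, 0.2508, 0.0406]
tool_rot: [[0.842, -0.121, 0.526], [-0.104, -0.993, -0.063], [0.53, -0.002, -0.848]]
ft_force: [-2.8, -1.3, 6.6]
grip_width: 0.0596
gripper_force: 41.3
```

Gripped at 59.6 mm. Next I lift off along the back's normal.

Emit:
jog_arm --pt "0 0 -2 0 0 0" --pt "0 0 -4 0 0 0" --pt "0 0 -7 0 0 0" --pt "0 0 -10 0 0 0" --pt "0 0 -13 0 0 0" --pt "0 0 -16 0 0 0" --pt "0 0 -16 0 0 0"

```text
time_s: 5.23
position: [0.441, 0.2619, 0.1798]
tool_rot: [[0.839, -0.119, 0.53], [-0.104, -0.993, -0.059], [0.534, -0.006, -0.846]]
ft_force: [1.2, 0.4, -1.0]
grip_width: 0.0588
gripper_force: 46.0
```

Run:
```python
from h import *
s=env.observe();print(np.round(s["q"],1),s["position"],s["grip_width"],s["gripper_force"])
print(row([.38,.0,.24],down(0)))
print(row([.4708,-.2217,.13],down(1.63),np.array([.38,0,.24]),down(0)))
```

```text
[ 25.7  14.1 103.4 -27.6  37.6 141. ] [0.44102491 0.2618627  0.17983315] 0.05877482762508683 46.02646440267563
[0.8, 26.69, -6.79, 1.6, -32.22, -6.75]
[9.08, 22.17, 11.0, 0.0, 0.0, -1.63]
```

Emit:
jog_arm --pt "0.8 26.7 -6.8 1.6 -32.2 -6.8" --pt "0.8 26.7 -6.8 1.6 -32.2 -6.8" --pt "0.8 26.7 -6.8 1.6 -32.2 -6.8" --pt "0.8 26.7 -6.8 1.6 -32.2 -6.8" --pt "0.8 26.7 -6.8 1.6 -32.2 -6.8" --pt "0.8 26.7 -6.8 1.6 -32.2 -6.8" --pt "0.8 26.7 -6.8 1.6 -32.2 -6.8" --pt "0.8 26.7 -6.8 1.6 -32.2 -6.8"

```text
time_s: 5.9
position: [0.3808, -0.0039, 0.2368]
tool_rot: [[1.0, -0.003, -0.006], [-0.003, -1.0, -0.005], [-0.006, 0.005, -1.0]]
ft_force: [0.4, 0.3, -1.0]
grip_width: 0.059
gripper_force: 45.9
```

Run:
```python
from h import *
s=env.observe();print(np.round(s["q"],1),s["position"],s["grip_width"],s["gripper_force"])
print(row([.4708,-.2217,.17],down(1.63)))
```

```text
[-18.3   4.4  97.2  -0.4  78.6  72. ] [ 0.38084537 -0.00387876  0.23675145] 0.059008084517184 45.9147709608078
[9.11, 21.72, 6.73, 0.27, 0.34, -1.82]
```

Emit:
jog_arm --pt "9.1 22 7 0 0 -1.6" --pt "9.1 22 7 0 0 -1.6" --pt "9.1 22 7 0 0 -1.6" --pt "9.1 22 7 0 0 -1.6" --pt "9.1 22 7 0 0 -1.6" --pt "9.1 22 7 0 0 -1.6" --pt "9.1 22 7 0 0 -1.6" --pt "9.1 22 7 0 0 -1.6"

```text
time_s: 6.57
position: [0.4712, -0.2225, 0.165]
tool_rot: [[1.0, 0.024, -0.008], [0.024, -1.0, -0.002], [-0.008, 0.002, -1.0]]
ft_force: [-0.9, 0.7, -1.7]
grip_width: 0.0591
gripper_force: 45.9
```

Emit:
jog_arm --pt "0 0 0 0 0 0" --pt "0 0 0 0 0 0"

```text
time_s: 6.73
position: [0.4712, -0.2202, 0.1669]
tool_rot: [[1.0, 0.027, -0.006], [0.027, -1.0, -0.004], [-0.006, 0.004, -1.0]]
ft_force: [-0.5, 0.3, -1.6]
grip_width: 0.0592
gripper_force: 45.9
```

```bash
python3 cov.py
python3 - <<'E'
from h import *
from nest import fit
import cv2
im=env.get_image("wrist");W=cloud(im);fit(W,im["frame"])
E
```

```text
tcp [ 0.4713 -0.2202  0.1671] [[1.0, 0.028, -0.006], [0.028, -1.0, -0.004], [-0.006, 0.004, -1.0]]
[(0.78, [245.0, 260.0], 19734)]
19661 18000 n [0.009 0.004 1.   ] tilt 0.54 cen [ 0.473  -0.22    0.1938] size [0.0863 0.0598] 67.87
cen in tool (cm) [ 0.16 -0.   -2.67] grasp row [0.14, -0.01, 0.14, 0.04, -0.19, -0.57]
plate [ 0.5214 -0.2206] [0.0823 0.1002] 1.65 z 0.013632647497051509 6123
loc outer [ 0.522  -0.1999] [0.0797 0.1405] 1.6 922 z 0.016206847235526234
strap [ 0.5445 -0.2488] [0.08   0.0226] 86.82 z 0.0531
knobtop [ 0.5401 -0.2843] [0.0133 0.0135] 69.04 z 0.0873
```

View pics/c1.png

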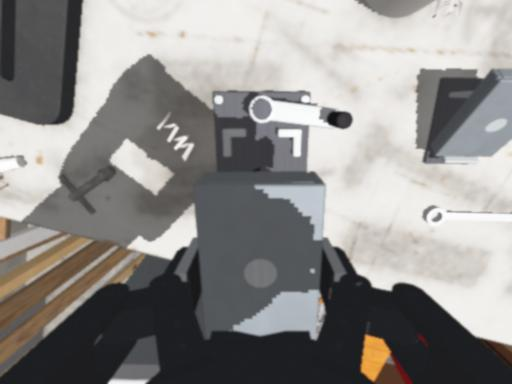

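The cover is held centred in the tool: its front edge is 44.8 mm ahead and its lateral offset is 0. The nest refit agrees at (0.4706,-0.222) with 1.65° yaw. I'll correct the pose while descending to just above the locators.

```bash
python3 -c "
from h import *
print(row([.4707,-.2219,.045],down(1.65)))"
```

```text
[-0.01, 0.1, 12.22, 0.24, 0.32, -0.06]
```

Emit:
jog_arm --pt "0 0.1 3 0.2 0.3 0" --pt "0 0.1 6 0.2 0.3 0" --pt "0 0.1 9 0.2 0.3 0" --pt "0 0.1 11 0.2 0.3 0" --pt "0 0.1 12.2 0.2 0.3 0" --pt "0 0.1 12.2 0.2 0.3 0" --pt "0 0.1 12.2 0.2 0.3 0" --pt "0 0.1 12.2 0.2 0.3 0"

```text
time_s: 7.55
position: [0.4714, -0.2228, 0.0458]
tool_rot: [[1.0, 0.027, 0.001], [0.027, -1.0, -0.002], [0.001, 0.002, -1.0]]
ft_force: [0.1, 0.2, -0.8]
grip_width: 0.0592
gripper_force: 45.8
```

```bash
python3 -c "
from h import *
for k in range(3):
    print(row([.4707,-.2219,.03],down(1.65)), np.round(env.observe()['position'],4)); env.get_image('wrist')"
```

```text
[-0.07, -0.09, 1.58, 0.09, -0.04, -0.1] [ 0.4714 -0.2228  0.0458]
[-0.07, -0.1, 1.59, 0.11, -0.05, -0.11] [ 0.4714 -0.2229  0.0459]
[-0.06, -0.1, 1.59, 0.1, -0.05, -0.11] [ 0.4713 -0.2229  0.0459]
```

Emit:
jog_arm --pt "-0.1 -0.1 0.8 0.1 0 -0.1" --pt "-0.1 -0.1 1.4 0.1 0 -0.1" --pt "-0.1 -0.1 2.0 0.1 0 -0.1" --pt "-0.1 -0.1 2.4 0.1 0 -0.1" --pt "-0.1 -0.1 2.4 0.1 0 -0.1" --pt "-0.1 -0.1 2.4 0.1 0 -0.1"

```text
time_s: 8.2
position: [0.4697, -0.2217, 0.0203]
tool_rot: [[1.0, 0.028, -0.002], [0.028, -1.0, 0.002], [-0.002, -0.002, -1.0]]
ft_force: [-0.2, -0.2, -1.4]
grip_width: 0.0591
gripper_force: 45.9
```

Emit:
jog_arm --pt "0 0 0.2 0 0 0" --pt "0 0 0.4 0 0 0" --pt "0 0 0.6 0 0 0" --pt "0 0 0.6 0 0 0" --pt "0 0 0.6 0 0 0"

```text
time_s: 8.62
position: [0.4698, -0.2217, 0.0147]
tool_rot: [[1.0, 0.028, -0.001], [0.028, -1.0, 0.001], [-0.001, -0.001, -1.0]]
ft_force: [0.0, 0.3, -1.1]
grip_width: 0.0591
gripper_force: 46.0
```

Emit:
jog_arm --pt "0 0 0.1 0 0 0" --pt "0 0 0.2 0 0 0" --pt "0 0 0.2 0 0 0"

```text
time_s: 8.87
position: [0.4698, -0.2217, 0.0145]
tool_rot: [[1.0, 0.029, 0.0], [0.029, -1.0, 0.0], [0.0, -0.0, -1.0]]
ft_force: [-6.5, 3.0, 22.4]
grip_width: 0.0594
gripper_force: 48.6
```

```bash
python3 cov.py | tail -2
```

```text
19784 18059 n [ 0.001 -0.     1.   ] tilt 0.04 cen [ 0.4712 -0.2216  0.0415] size [0.0599 0.0872] 39.46
cen in tool (cm) [ 0.14 -0.01 -2.69] grasp row [0.14, -0.01, 0.1, 0.01, -0.04, -0.6]
```

The back is at 41.5 mm with a camera bias of about 1.6 mm, so roughly 40 mm, and its tilt is 0.04°. The contact force is on the floor, so the cover is seated. I'll relax the press and release.

Emit:
jog_arm --pt "0 0 -0.2 0 0 0" --pt "0 0 -0.2 0 0 0" --pt "0 0 -0.2 0 0 0" --pt "0 0 -0.2 0 0 0" --pt "0 0 -0.2 0 0 0" --pt "0 0 -0.2 0 0 0" --hand 1

```text
time_s: 9.47
position: [0.4697, -0.2217, 0.0144]
tool_rot: [[1.0, 0.028, -0.001], [0.028, -1.0, 0.002], [-0.001, -0.002, -1.0]]
ft_force: [-0.1, 0.5, -0.1]
grip_width: 0.0856
gripper_force: 0.0
```

Emit:
jog_arm --pt "0 0 -1 0 0 0" --pt "0 0 -3 0 0 0" --pt "0 0 -5 0 0 0" --pt "0 0 -8 0 0 0" --pt "0 0 -12 0 0 0" --pt "0 0 -14 0 0 0" --pt "0 0 -14 0 0 0" --pt "0 0 -14 0 0 0"

```text
time_s: 10.13
position: [0.47, -0.222, 0.1559]
tool_rot: [[1.0, 0.028, 0.001], [0.028, -1.0, -0.0], [0.001, 0.0, -1.0]]
ft_force: [0.5, 0.2, 0.3]
grip_width: 0.0852
gripper_force: 0.0
```

```bash
sed -i 's/c1.png/c2.png/' cov.py; python3 cov.py
python3 - <<'E'
from h import *
from nest import fit
im=env.get_image("wrist");W=cloud(im);fit(W,im["frame"])
E
```

```text
tcp [ 0.4696 -0.2216  0.1547] [[1.0, 0.028, -0.001], [0.028, -1.0, 0.002], [-0.001, -0.002, -1.0]]
[(0.82, [182.0, 257.0], 5560)]
5540 5175 n [-0.001 -0.     1.   ] tilt 0.08 cen [ 0.4695 -0.2215  0.0415] size [0.0898 0.0598] 71.58
cen in tool (cm) [ 0.   -0.   11.32] grasp row [0.05, 0.03, 14.04, -0.13, 0.2, -0.88]
plate [ 0.4863 -0.2216] [0.1538 0.1001] 1.61 z 0.01372555075610371 6615
loc outer [ 0.4861 -0.2009] [0.1529 0.1405] 1.37 1552 z 0.019248917129493726
strap [ 0.4903 -0.2287] [0.0862 0.1482] 71.03 z 0.0418
knobtop [ 0.5398 -0.2843] [0.0136 0.0129] 11.8 z 0.0872
```

View pics/c2.png

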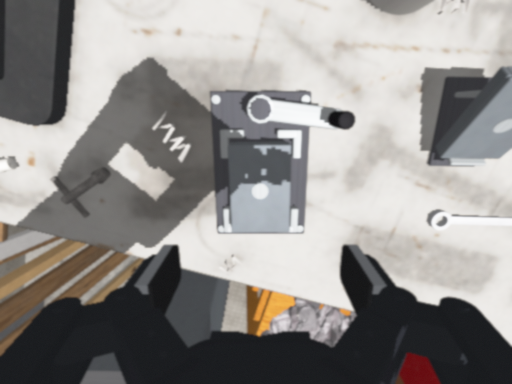

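The cover lies in the pocket at (228–293, 138–232) between the locators. Its centre is about 1.8 mm off the pocket centre, it's level, and it's let go. The keeper is still at about 0.13 rad with its knob at (0.5398,-0.2844). Next I'll pinch the knob.

Emit:
jog_arm --pt "6.8 6.5 4 0 0 0" --pt "6.8 6.5 4 0 0 0" --pt "6.8 6.5 4 0 0 0" --pt "6.8 6.5 4 0 0 0" --pt "6.8 6.5 4 0 0 0" --hand 0.5

```text
time_s: 10.7
position: [0.5392, -0.2847, 0.1124]
tool_rot: [[1.0, 0.028, -0.004], [0.028, -1.0, 0.004], [-0.004, -0.004, -1.0]]
ft_force: [-0.9, -0.0, -0.4]
grip_width: 0.0427
gripper_force: 0.0
```

```bash
python3 -c "
from h import *
print(env.observe()['position'],env.observe()['grip_width'],row([.5398,-.2844,.063],down(1.63)))"
```

```text
[ 0.53922175 -0.28473827  0.11236112] 0.042708987550334955 [0.08, -0.01, 4.94, -0.23, 0.22, -0.02]
```

Emit:
jog_arm --pt "0 0 2 0 0 0" --pt "0 0 3.5 0 0 0" --pt "0 0 4.8 0 0 0" --pt "0 0 4.8 0 0 0" --pt "0 0 4.8 0 0 0"

```text
time_s: 11.12
position: [0.539, -0.2841, 0.0666]
tool_rot: [[1.0, 0.029, -0.002], [0.029, -1.0, 0.002], [-0.002, -0.002, -1.0]]
ft_force: [0.1, -0.2, 0.2]
grip_width: 0.0428
gripper_force: 0.0
```

Emit:
jog_arm --pt "0 0 0 0 0 0" --pt "0 0 0 0 0 0" --pt "0 0 0 0 0 0" --pt "0 0 0 0 0 0" --pt "0 0 0 0 0 0" --pt "0 0 0 0 0 0" --pt "0 0 0 0 0 0" --hand 0.08 --newtons 30

```text
time_s: 11.7
position: [0.5399, -0.2851, 0.0676]
tool_rot: [[1.0, 0.028, 0.0], [0.028, -1.0, 0.0], [0.0, -0.0, -1.0]]
ft_force: [-1.0, 0.5, 7.0]
grip_width: 0.0125
gripper_force: 29.5
```

Run:
```python
from h import *
s=env.observe();p=np.array(s["position"]);R=np.array(s["tool_rot"]);print(p,s["grip_width"])
H=np.array([.5463,-.2199]);d=p[:2]-H;r=np.hypot(*d);a=np.arctan2(d[1],d[0]);print("r",r,"keeper",-a+np.radians(1.63)-np.pi/2)
for k in range(1,13):
    b=a-np.radians(7.8)*k
    q=np.r_[H+.065*np.array([np.cos(b),np.sin(b)]),p[2]]
    print(k,round(-b+np.radians(1.63)-np.pi/2,2),(R.T@(q-p)*100).round(2)[:2])
```

```text
[ 0.53985231 -0.28505653  0.06760416] 0.012450474468974052
r 0.0654747713017043 keeper 0.12708470741128974
1 0.26 [-0.86 -0.22]
2 0.4 [-1.7  -0.51]
3 0.54 [-2.49 -0.9 ]
4 0.67 [-3.21 -1.41]
5 0.81 [-3.87 -2.  ]
6 0.94 [-4.43 -2.68]
7 1.08 [-4.9  -3.43]
8 1.22 [-5.27 -4.24]
9 1.35 [-5.52 -5.09]
10 1.49 [-5.65 -5.96]
11 1.62 [-5.66 -6.84]
12 1.76 [-5.55 -7.72]
```

Emit:
jog_arm --pt "-0.9 -0.2 0 0 0 0" --pt "-1.7 -0.5 0 0 0 0" --pt "-2.5 -0.9 0 0 0 0" --pt "-3.2 -1.4 0 0 0 0" --pt "-3.9 -2.0 0 0 0 0" --pt "-4.4 -2.7 0 0 0 0" --pt "-4.9 -3.4 0 0 0 0" --pt "-5.3 -4.2 0 0 0 0"

```text
time_s: 12.37
position: [0.4832, -0.2473, 0.0675]
tool_rot: [[1.0, 0.027, -0.004], [0.027, -1.0, -0.004], [-0.004, 0.004, -1.0]]
ft_force: [-8.7, -8.0, 7.5]
grip_width: 0.0127
gripper_force: 30.4
```

Emit:
jog_arm --pt "-0.2 -0.9 0 0 0 0" --pt "-0.4 -1.7 0 0 0 0" --pt "-0.4 -2.6 0 0 0 0" --pt "-0.3 -3.1 0 0 0 0" --pt "-0.2 -3.6 0 0 0 0" --pt "-0.2 -3.7 0 0 0 0"

```text
time_s: 12.87
position: [0.4808, -0.2206, 0.0679]
tool_rot: [[1.0, 0.03, -0.003], [0.03, -0.999, -0.024], [-0.004, 0.024, -1.0]]
ft_force: [-29.3, -73.5, -9.6]
grip_width: 0.0124
gripper_force: 36.3
```

Run:
```python
from h import *
s=env.observe();p=np.array(s["position"]);print(p,s["grip_width"],s["ft_force"])
H=np.array([.5463,-.2199]);d=p[:2]-H;print(np.hypot(*d),"keeper",(-np.arctan2(d[1],d[0])+np.radians(1.63)-np.pi/2)%(2*np.pi))
```

```text
[ 0.48075795 -0.22057458  0.06788779] 0.012356638100271036 [-29.27487669 -73.53901104  -9.60083224]
0.06554552215320075 keeper 1.5889532993746927
```

It stopped hard at the strap-along-−x direction. The zero is offset about 0.16 rad, which also fits the start range, so this is the stop. I'll relieve the force and release.

Emit:
jog_arm --pt "0 0.5 0 0 0 0" --pt "0 1.0 0 0 0 0" --pt "0 1.0 0 0 0 0"

```text
time_s: 13.12
position: [0.481, -0.2217, 0.0676]
tool_rot: [[1.0, 0.027, -0.003], [0.027, -1.0, -0.005], [-0.004, 0.005, -1.0]]
ft_force: [-16.6, -20.0, 5.7]
grip_width: 0.0125
gripper_force: 31.2
```

Emit:
jog_arm --pt "0 0 0 0 0 0" --pt "0 0 0 0 0 0" --pt "0 0 0 0 0 0" --pt "0 0 0 0 0 0" --hand 0.5

```text
time_s: 13.45
position: [0.4827, -0.217, 0.0666]
tool_rot: [[1.0, 0.029, -0.001], [0.029, -1.0, 0.002], [-0.001, -0.002, -1.0]]
ft_force: [0.2, 0.8, -0.4]
grip_width: 0.0423
gripper_force: 0.0
```

Emit:
jog_arm --pt "0 0 -2 0 0 0" --pt "0 0 -5 0 0 0" --pt "0 0 -8 0 0 0" --pt "-3 0 -11 0 0 0" --pt "-3 0 -11 0 0 0" --pt "-3 0 -11 0 0 0"

```text
time_s: 13.95
position: [0.4527, -0.2183, 0.1781]
tool_rot: [[1.0, 0.028, 0.002], [0.028, -1.0, -0.0], [0.002, 0.0, -1.0]]
ft_force: [0.2, 0.4, 0.1]
grip_width: 0.0428
gripper_force: 0.0
```

Run:
```python
from h import *
from nest import fit
im=env.get_image("wrist");W=cloud(im);fit(W,im["frame"]);save(im,"k1.png")
H=np.array([.5463,-.2199]);z=W[...,2]
with np.errstate(invalid="ignore"): m=(z>.082)&(z<.092)&(abs(W[...,0]-.48)<.04)&(abs(W[...,1]+.22)<.05)
k=np.median(W[m][:,:2],0);d=k-H;print(m.sum(),k,np.hypot(*d),"from -y",-np.arctan2(d[1],d[0])%(2*np.pi)+np.radians(1.63)-np.pi/2)
with np.errstate(invalid="ignore"): b=(z>.037)&(z<.046)&(abs(W[...,0]-.47)<.06)&(abs(W[...,1]+.22)<.045)
q=cv2.minAreaRect(W[b][:,:2].astype(np.float32));print("cover",q,np.median(z[b]))
```

```text
plate [ 0.4866 -0.2477] [0.153  0.0488] 0.93 z 0.013730931934793023 3195
loc outer [ 0.4855 -0.2009] [0.152  0.1403] 1.63 1994 z 0.017631139136507296
strap [ 0.4912 -0.2205] [0.1333 0.0598] 2.39 z 0.0419
knobtop [ 0.4815 -0.2216] [0.0135 0.0131] 1.95 z 0.0873
201 [ 0.48167128 -0.22189804] 0.06465959643956072 from -y 1.5683393600512638
cover ((0.4694865643978119, -0.22141709923744202), (0.0897761732339859, 0.06005099043250084), 2.4253692626953125) 0.041489248648722804
```

View pics/k1.png

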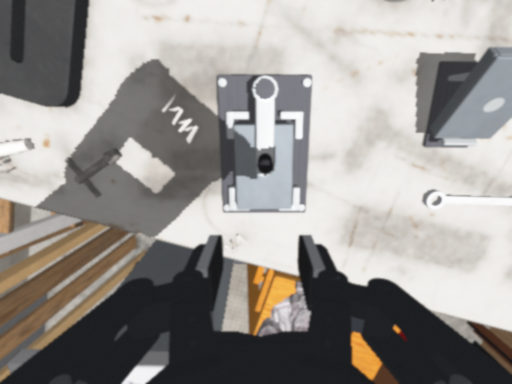

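The picture shows the strap from (265,88) to (265,165), lying along the nest's −x over the cover. The cover hasn't moved: its centre is about 1.8 mm off, its back is at 41.5−1.6 mm, and the right cover is untouched. The tool was still pressing the strap against the stop with 20 N when I released it. Handing in.

```bash
python3 -c "
from h import *
print(env.close_job())"
```

```text
the job is handed in; nothing more can be done
None
```

I laid the deep cover (the left one) in the pocket hollow side down and let go of it, swung the keeper to its stop over its back, left the shallow cover on its rest, and handed the job in at about 14 s; no verdict was returned.

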